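Load returned loan devices into the UV cabinet in two layers and shut its door

TASK

Load the returned loan devices into the UV cabinet: lay both big handsets flat, side by side on the floor of the pulled-out basket, lay the slotted separator sheet flat on top of the two handsets, and lay every reading pen flat on the sheet, none of them on another. Then slide the basket fully home and push the glass door shut until it clicks onto its catch and stays fully closed. Leave the stapler and the mouse where they are.

Things in the scene. Friction and masses are not known exactly. Their poses are not given: they have to be found in the camera images.
- cabinet_front (a point): white desk-top UV cabinet, fixed, 240 deep x 320 wide x 180 high, flat bare roof; this point is the middle of the foot of its front plane, on the desk. Own x points from the open front (towards the robot) to the back, y to the left, z up. The opening is 296 wide, heights 30 to 168. The door hangs on the left front edge (y = 156 from here); the pull-out basket runs inside
- basket (a joint): how far the basket is pulled out, m: 0 = fully home, 0.19 = fully out. It slides level, straight out of the cabinet's front (along cabinet_front's -x); pushing it takes about 2 N and it stays where it is left. Starts nearly fully out
- basket_in (a point): centre of the top of the basket's floor, 40 mm above the desk; axes parallel to the cabinet's. Inside it is 160 along x by 230 along y; the walls are 4 thick, 30 high above the floor. The outside of the front wall, to push on, is at x = -84 of this point: when home, 12 mm inside the cabinet's front plane
- door (a joint): door angle, rad: 0 = shut on the catch; grows as it opens towards the robot and on to the left; starts at 1.8 to 2.0, so push it from its left side. Turns easily (under 2 N) until its spring ball catch meets at about 0.07 rad; pushed on past 0.03 rad with 3 to 10 N, the catch draws it to 0 and holds it. Short of that it is not caught. It strikes the basket if that is out
- door_hinge (a point): lower end of the door's hinge line, 14 mm above the desk, at the cabinet's left front edge; its axes turn with the door: -y runs from the hinge along the door to the free edge, -x is the door's outward side. The door is a plate 316 wide (y 0 to -316), 172 high (top 186 mm above the desk), 20 thick (x -2 to -22)
- door_handle (a point): middle of the upright bar handle on the door's outer face, 99 mm above the desk, 296 mm from the hinge and 30 mm out from the face; the bar is 80 long, 10 thick, and stands out 35 mm in all. Axes as door_hinge. The face between hinge and handle is bare, to push on
- handset1: big grey audio-guide handset, a block 140 long (own x) x 56 wide (own y) x 24 high, black screen and white keys on its upper face; 0.2 kg; origin at the centre of its underside, z up. Lies on the grey returns mat, 2 thick, to the right of the cabinet
- handset2: second handset, the same as handset1
- sheet: bare aluminium slotted separator sheet, 140 (own x) x 204 (own y) x 4 thick, with one upright lifting tab in its middle, 40 long (own x) x 10 wide (own y), its top 30 mm above the sheet's underside; origin at the centre of the underside, z up; 0.14 kg. Lies on the returns mat. On the handsets its underside is 24 mm above the basket's floor, its own x along the basket's x
- pen1: reading pen, a white flat bar 135 long (own x) x 26 wide (own y) x 18 high with a black nose and display; 0.07 kg; origin at the centre of its underside, z up. Lies across the mat, its length roughly along world y. One to three pens are present; absent ones read None. Two fit on the sheet on each side of the tab, lengthwise along the sheet's own x
- pen2: reading pen, the same as pen1
- pen3: reading pen, the same as pen1
- stapler: bystander: black stapler 130 x 34 x 48 high, beyond the pens; origin under its centre
- mouse: bystander: black computer mouse 105 x 60 x 33 high, between the pens and the robot; origin under its centre
Not all that is in view belongs to the job. Leave any blue look-alike of the handset2 alone.

How it is judged:
By the outcome, as a careful person would: the job done as asked, in the order asked, and still so for the second after the job is handed in, with the robot touching nothing.
Of pen1, pen2, pen3 only 1 to 3 are there at a start; the rules pass over those that are not, and their reading is None.
At some moment in a run one of handset1, handset2, sheet may be knocked a few centimetres aside while the robot is not near it.
It also fails if it takes over 210 s, if anything falls off the work surface, if the arm or the gripper's body presses on something with over 40 N, if the wrist force passes 120 N, or if a joint passes its speed limit or range.

ROBOT

A 7-joint arm with a two-finger parallel gripper is mounted at the origin on the work surface. World frame = base frame: x ahead of the robot, y to its left, z up, the work surface at z = 0. Lengths are in mm, angles in degrees, forces in N, time in s.
With the tool pointing down it reaches from about 425 to 925 mm from the base axis. Payload 6.8 kg.
Tool frame: the origin (TCP) lies midway between the tips of the shut fingers; the grasp point (between the pads) lies 19 mm behind it; z points along the fingers, y is the line along which they close (so a half turn about z gives the same grasp; the last joint's range is limited). The gripper opens to 88 mm and grips with 3 to 60 N. Pads are 20 mm wide; open, the fingers measure 115 mm over their backs; the gripper's body (75 mm by 178 mm) begins 61 mm behind the grasp point.
Start: joints at [60.9, 27.33, 1.283, 89.118, -0.659, 63.558, -4.761], TCP at [262.744, -621.782, 222.664] pointing down, gripper open.
Joint ranges: [-169.35, 169.35], [-19.33, 120.38], [-80.79, 83.38], [13.8, 139.57], [-78.32, 258.32], [9.67, 109.79], [-169.56, 169.56]. Speed limits (degrees/s): [136.94, 136.94, 180, 180, 180, 180, 180].

INTERFACE

Orientations are given as [roll, pitch, yaw] about the fixed x, y, z axes, in that order (R = Rz(yaw) Ry(pitch) Rx(roll)).
In Python, from station import env gives the robot as it stands.
- The arm moves only by the shell command python3 -m crank 'ROWS' [FORCE]. ROWS is JSON, a list of rows, each a list of 3 entries, a list of its own where there are three numbers: the shift along the world's x, y, z in units of 120 mm (1.0 is 120 mm), then the turn, a rotation vector about the world's x, y, z in units of pi rad (1.0 is pi rad), then the closure, from 0 (fully open) to 1 (shut). A call has 1 to 5 rows; each row is the pose to reach, as a shift and turn from the pose commanded when the call began, turning the shorter way round; what a row does not reach only later rows make up. A row lasts 1/10 s, in which the tool goes at most 50 mm and 8.59 degrees, less where a joint would pass 70% of its speed; a pose out of reach is approached as far as the arm can. A call with a number of a shift or a turn outside -1 to 1 is refused whole. A call with a gripper value outside its range is refused whole. The fingers move at their own pace and stop on an object; FORCE is the grip in N (left out, the last holds). Time passes only in rows, so rows that repeat a pose let the fingers close. It gives the time, the measured TCP pose, the force, the opening and the grip force at its end, in the units of the state.
- env.get_state(): the state, without advancing time (a new reading comes with each control period).
- env.read_camera(name): name is "scene" or "top" or "wrist"; returns the picture (420x560x3 uint8, red, green, blue); there is no depth.
- env.camera_model(name): a dict with "fovy" (degrees; the focal length in pixels is half the picture's height over the tangent of half this angle, whatever the lens; pixels are square), "cx", "cy" (the principal point, pixels), "D" ([k1, k2, p1, p2, k3] as OpenCV has them; the pictures are not rectified), "origin" and "orientation" of the camera in the world; the wrist camera has in their place "hand_eye" (4x4, takes a point from camera to tool coordinates, whose origin is the TCP and whose axes are the flange's). Camera axes: x right, y up, looking along -z (the intrinsics and any distortion apply to the point x, -y, -z); pixel columns grow to the right and rows downward; lengths in mm; the calibration is good to about 2 mm. A picture is of the moment at which its call begins: read the wrist's pose just before it. camera_model takes no time and is no camera call.
- env.close_job(): hands the job in; it is judged then, once.
The state is a dict: "clock": time; "joints": joint angles; "qvel": joint speeds; "joint_efforts": joint torques, N m; "eef_pos": TCP position; "orientation": TCP orientation; "ft_force": force on the tool from outside, world axes, zero at the start; "wrist_torque": the same for the moment, N m; "opening": opening from 0.0 (shut) to 1.0 (fully open); "finger_force": force on a finger pad.
Only numpy, scipy, OpenCV 4.12 (cv2) and the standard library are available. Lean on these libraries where they do the work, as an engineer would, in place of code of your own. Each camera call takes 0.05 s, during which the arm holds its last target. There are 200 camera calls.

## Working session

There is one attempt and no reset: what is moved stays moved. The work goes in short steps, Python scripts to look and compute and a shell command to move; the robot and the scene stay as the last step left them, time stands still between calls to the robot, and variables do not carry over. Pictures are saved under pics/ and viewed, at most 14 in all, crops included, and the job is handed in when it is done.

```bash
ls; mkdir -p pics
python3 - <<'E'
from station import env
import cv2,json
s=env.get_state();print(s)
for n in("scene","top","wrist"):
    m=env.camera_model(n);print(n,m)
    cv2.imwrite(f"pics/{n}0.png",env.read_camera(n)[:,:,::-1])
E
```

```text
pics
{'clock': 0.0, 'joints': array([60.89870881, 27.37337005,  1.27984201, 89.17624973, -0.66065426,
       63.55760945, -4.76211014]), 'qvel': array([ 0.03267972,  0.10821564, -0.02868898, -0.0021329 , -0.10807085,
       -0.03892985,  0.00113837]), 'joint_efforts': array([ 9.85680490e-04, -5.82850778e+01,  1.53485756e+00, -2.72611052e+01,
       -5.43316430e-02,  1.69559126e-02,  1.23806522e-04]), 'eef_pos': array([ 262.51034657, -621.22710023,  221.72524594]), 'orientation': array([-1.79900245e+02,  5.69548880e-03,  2.29073823e+01]), 'ft_force': array([-0.78431111,  0.49342971,  0.10797489]), 'wrist_torque': array([-0.00825709,  0.02039388,  0.0118166 ]), 'finger_force': 0.0, 'opening': 0.998588499765952}
scene {'fovy': 43.90361870187585, 'cx': 274.3179736853584, 'cy': 209.39606541600838, 'D': array([0.02927791, 0.        , 0.        , 0.        , 0.        ]), 'origin': array([ 965.21220088, -106.42423489, 1424.33629342]), 'orientation': array([18.58551323, -0.45523225, 86.76355074])}
top {'fovy': 47.353639415405176, 'cx': 273.35024896408464, 'cy': 207.77953374954654, 'D': array([-0.10069849,  0.        ,  0.        ,  0.        ,  0.        ]), 'origin': array([ 420.40665194,  -44.61416477, 1198.49010202]), 'orientation': array([  5.89321755,  -0.35628707, -91.53749081])}
wrist {'fovy': 65.25720123451015, 'cx': 279.29679236968394, 'cy': 208.24042428462644, 'D': array([-0.07273494,  0.        ,  0.        ,  0.        ,  0.        ]), 'hand_eye': array([[ 1.29097893e-05,  9.61579003e-01,  2.74528362e-01,
         7.58630854e+01],
       [ 9.99999848e-01,  1.38672599e-04, -5.32748041e-04,
        -1.00328098e+00],
       [-5.50348891e-04,  2.74528327e-01, -9.61578855e-01,
        -1.61599997e+02],
       [ 0.00000000e+00,  0.00000000e+00,  0.00000000e+00,
         1.00000000e+00]])}
```

View pics/scene0.png

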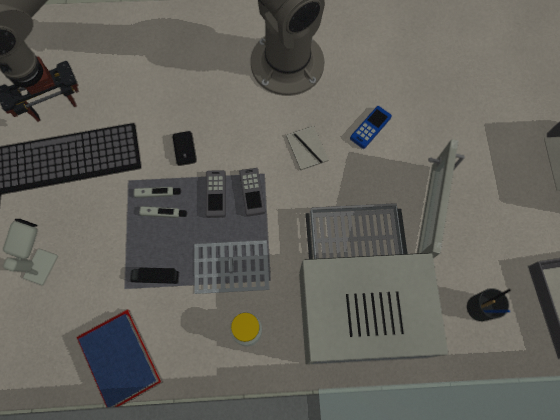

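View pics/top0.png

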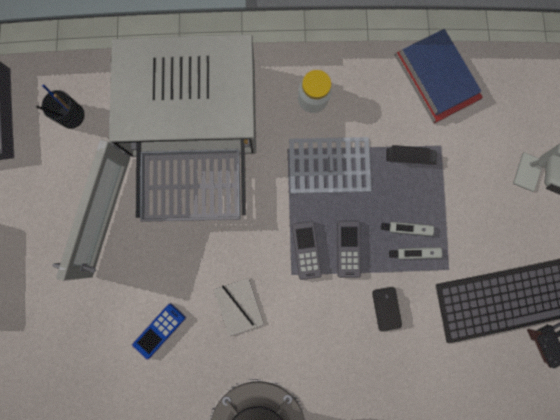

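The scene view shows two pens at about (157,191) and (160,211), handsets at (216,194) and (252,191), the sheet at (231,266) with its stapler neighbour at (155,275), the mouse at (184,148) and the blue look-alike at (371,127). The cabinet roof is at (372,305), the basket is pulled out at (355,230) and the door is open to about (440,200). The top view agrees.

```bash
cat > h.py <<'E'
from station import env
import cv2, numpy as np
from scipy.spatial.transform import Rotation as R
def T(cam, st=None):
    m=env.camera_model(cam)
    if cam=="wrist":
        st=st or env.get_state()
        A=np.eye(4);A[:3,:3]=R.from_euler('xyz',st['orientation'],degrees=True).as_matrix();A[:3,3]=st['eef_pos']
        M=A@m['hand_eye']
    else:
        M=np.eye(4);M[:3,:3]=R.from_euler('xyz',m['orientation'],degrees=True).as_matrix();M[:3,3]=m['origin']
    f=210/np.tan(np.radians(m['fovy']/2))
    return M,np.array([[f,0,m['cx']],[0,f,m['cy']],[0,0,1]]),m['D']
def rays(cam,px,st=None):
    M,K,D=T(cam,st)
    u=cv2.undistortPoints(np.array(px,float).reshape(-1,1,2),K,D)[:,0]
    d=np.c_[u[:,0],-u[:,1],-np.ones(len(u))]@M[:3,:3].T
    return M[:3,3],d
def onplane(cam,px,z,st=None):
    o,d=rays(cam,px,st)
    return o+d*((z-o[2])/d[:,2])[:,None]
def project(cam,P,st=None):
    M,K,D=T(cam,st)
    p=(np.array(P,float).reshape(-1,3)-M[:3,3])@M[:3,:3]*[1,-1,-1]
    return cv2.projectPoints(p,np.zeros(3),np.zeros(3),K,D)[0][:,0]
def rect(pts):
    "minAreaRect of world xy points: centre, long, short, yaw of long side"
    (c,(w,h),a)=cv2.minAreaRect(np.array(pts[:,:2],np.float32))
    if w<h: w,h,a=h,w,a+90
    return np.round([*c,w,h,(a+90)%180-90],1)
def blobs(cam,mask,z,lo,hi,st=None,off=(0,0)):
    out=[]
    for c in cv2.findContours(mask.astype(np.uint8),cv2.RETR_EXTERNAL,cv2.CHAIN_APPROX_NONE)[0]:
        if lo<cv2.contourArea(c)<hi: out.append((rect(onplane(cam,c[:,0]+np.array(off),z,st)),c[:,0].mean(0).round(0)))
    return out
E
python3 - <<'E'
from h import *
im=cv2.imread('pics/top0.png')
cv2.imwrite('pics/top0c.png',cv2.resize(im[30:290,50:450],None,fx=2,fy=2,interpolation=cv2.INTER_CUBIC))
for p in [(310,265),(310,237),(298,255),(348,240),(348,265),(405,229),(415,254),(330,165),(300,210),(380,180),(410,155)]: print(p,im[p[1],p[0]])
E
```

```text
(310, 265) [100  99 101]
(310, 237) [38 41 43]
(298, 255) [102 102 104]
(348, 240) [40 39 40]
(348, 265) [130 136 136]
(405, 229) [43 40 42]
(415, 254) [40 41 44]
(330, 165) [108 103 102]
(300, 210) [91 83 86]
(380, 180) [97 89 88]
(410, 155) [47 46 47]
```

View pics/top0c.png

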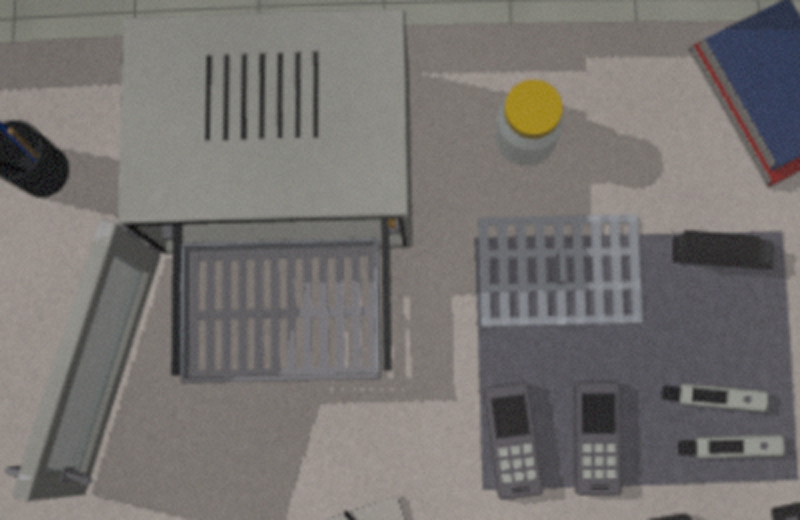

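The crop (scale 2, offset 50,30) shows the roof front edge from (120,218) to (407,217). The basket front wall runs (182,382) to (380,378). Handset corners are near (488,387)–(542,492) and (575,382)–(621,492), pens near (716,397) and (731,446), and the sheet spans (480,216)–(640,324).

Run:
```python
from h import *
np.set_printoptions(suppress=True,precision=1)
f=lambda l:np.array(l,float)/2+[50,30]
P=lambda n,c,p,z:print(n,onplane(c,p,z)[:,:2].tolist().__repr__() if 0 else onplane(c,p,z)[:,:2].ravel())
P('roof top FL FR BR BL','top',f([(120,218),(407,217),(405,12),(127,12)]),180)
P('roof scene FR FL BR BL','scene',[(303,260),(439,254),(308,361),(446,356)],180)
P('basket front top','top',f([(182,382),(380,378)]),70)
P('basket back','top',f([(186,243),(377,243)]),70)
P('door top edge hinge, free','top',f([(110,225),(20,492)]),186)
print('hsL',rect(onplane('top',f([(488,387),(527,383),(542,492),(502,497)]),26)))
print('hsR',rect(onplane('top',f([(575,382),(619,382),(621,492),(575,493)]),26)))
print('sheet',rect(onplane('top',f([(480,217),(639,216),(641,322),(481,326)]),5)))
print('tab',onplane('top',f([(562,268)]),32))
print('stapler',rect(onplane('top',f([(675,232),(772,235),(772,268),(673,262)]),48)))
im=cv2.imread('pics/top0.png');g=im.min(2)
m=np.zeros(g.shape,bool);m[215:265,372:450]=g[215:265,372:450]>125
for b in blobs('top',m,20,60,600):print('pen white',b)
m=np.zeros(g.shape,bool);m[215:265,375:450]=(g[215:265,375:450]>125)|(g[215:265,375:450]<65)
m=cv2.morphologyEx(m.astype(np.uint8),cv2.MORPH_CLOSE,np.ones((3,3)))
for b in blobs('top',m,20,60,700):print('pen all',b)
m2=cv2.imread('pics/scene0.png').min(2)
mm=np.zeros(g.shape,bool);mm[180:220,127:192]=m2[180:220,127:192]>125
for b in blobs('scene',mm,20,60,700):print('pen scene',b)
print('scene hs',rect(onplane('scene',[(207,172),(226,172),(225,215),(205,216)],26)),rect(onplane('scene',[(240,171),(257,168),(265,211),(246,214)],26)))
```

```text
roof top FL FR BR BL [686.6 300.9 677.9 -14.7 915.2 -17.3 927.7 299.3]
roof scene FR FL BR BL [681.8 -10.4 684.7 323.2 918.  -16.6 923.8 300.7]
basket front top [513.3 260.6 512.1  24.8]
basket back [681.5 256.4 674.7  25.3]
door top edge hinge, free [677.6 309.9 390.1 406.1]
hsL [ 436.2 -135.7  135.2   49.1    5.5]
hsR [ 435.8 -237.   135.6   56.5   -1.6]
sheet [ 648.1 -203.   205.   140.2   89.1]
tab [[ 645.9 -200.9   32. ]]
stapler [ 663.1 -400.   124.5   41.8   85.4]
pen white (array([ 421.1, -444. ,   46.2,   19.9,   88.1]), array([431., 252.]))
pen white (array([ 477.7, -426.9,   46.3,   20.1,   83.6]), array([423., 229.]))
pen all (array([ 420.9, -402.4,  129.7,   20. ,   89.6]), array([415., 253.]))
pen all (array([ 482.6, -384.2,  132.2,   20.1,   83.5]), array([406., 228.]))
scene hs [ 440.1 -233.2  133.9   56.1   -3. ] [ 436.7 -130.6  133.9   54.3    7.1]
```

```bash
python3 -m crank '[[[0.36,0.8,0],[0,0,-0.1],0],[[0.36,0.8,0],[0,0,-0.1],0],[[0.36,0.8,0],[0,0,-0.1],0]]' 30 && python3 -m crank '[[[0.36,0.8,0],[0,0,-0.03],0],[[0.36,0.8,0],[0,0,-0.03],0],[[0.36,0.8,0],[0,0,-0.03],0]]' && python3 -m crank '[[[0.36,0.8,0],[0,0,0],0],[[0.36,0.8,0],[0,0,0],0],[[0.36,0.8,0],[0,0,0],0]]' && python3 -m crank '[[[0.36,0.8,0],[0,0,0],0],[[0.36,0.8,0],[0,0,0],0],[[0.36,0.8,0],[0,0,0],0],[[0.36,0.8,0],[0,0,0],0]]'
python3 - <<'E'
from h import *
s=env.get_state();print(s['eef_pos'],s['orientation'],s['joints'],s['clock'],s['ft_force'])
cv2.imwrite('pics/w1.png',env.read_camera('wrist')[:,:,::-1])
E
```

```text
clock: 0.45
eef_pos: [310.2, -519.7, 222.2]
orientation: [-179.8, -0.1, 5.1]
ft_force: [0.8, 0.9, 0.3]
opening: 1.004
finger_force: 0.0
clock: 0.75
eef_pos: [352.6, -424.2, 222.5]
orientation: [-179.8, -0.1, 0.0]
ft_force: [0.2, -0.2, 0.3]
opening: 0.999
finger_force: 0.0
clock: 1.05
eef_pos: [395.2, -328.7, 222.7]
orientation: [-179.9, -0.1, 0.0]
ft_force: [-0.2, -0.2, 0.1]
opening: 1.004
finger_force: 0.0
clock: 1.45
eef_pos: [436.0, -237.5, 222.7]
orientation: [180.0, -0.0, -0.3]
ft_force: [-0.4, -0.9, 0.5]
opening: 0.998
finger_force: 0.0
[ 436.04992229 -237.53535465  222.70972315] [ 1.79986774e+02 -1.99217083e-03 -3.09926141e-01] [ 26.24567287  10.74884043  -5.52430002 112.75229293   1.24706574
  56.54737703 -70.17960891] 1.45 [-0.445036   -0.8766532   0.45367036]
```

View pics/w1.png

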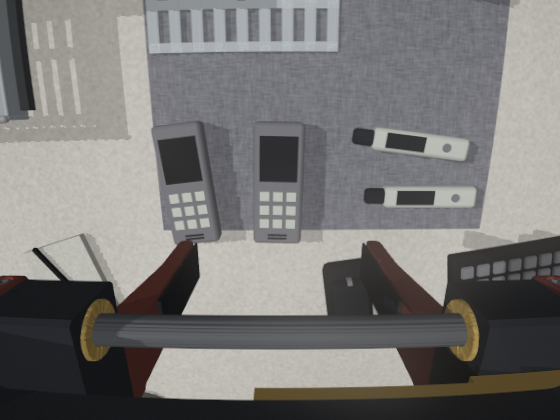

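The wrist view shows handset R's corners at about (254,122),(303,122),(300,243),(254,243) and L's at (153,129),(203,121),(220,237),(175,245). The pens are at (410,145) and (420,196).

Run:
```python
from h import *
s=env.get_state()
w=lambda p,z:rect(onplane('wrist',p,z,s))
print('R',w([(254,122),(303,122),(300,243),(254,243)],26))
print('L',w([(153,129),(203,121),(220,237),(175,245)],26))
print('p far',w([(354,126),(468,137),(467,160),(352,145)],20))
print('p near',w([(364,187),(475,184),(476,208),(364,205)],20))
```

```text
R [ 434.9 -235.9  138.    53.9   -0.8]
L [ 435.  -135.8  137.2   55.4    4.9]
p far [ 482.9 -386.2  135.7   25.3   83. ]
p near [ 421.8 -403.2  137.8   28.9   88. ]
```

```bash
python3 -m crank '[[[-0.01,0.01,-0.93],[0,0,0],0],[[-0.01,0.01,-0.93],[0,0,0],0],[[-0.01,0.01,-0.93],[0,0,0],0],[[-0.01,0.01,-0.93],[0,0,0],0]]' >/dev/null && python3 -m crank '[[[0,0,-0.6],[0,0,0],0],[[0,0,-0.87],[0,0,0],0],[[0,0,-0.87],[0,0,0],0],[[0,0,-0.87],[0,0,0],0]]' && python3 -m crank '[[[0,0,0],[0,0,0],1],[[0,0,0],[0,0,0],1],[[0,0,0],[0,0,0],1],[[0,0,0],[0,0,0],1],[[0,0,0],[0,0,0],1]]' 30 && python3 -m crank '[[[0,0,0],[0,0,0],1],[[0,0,0],[0,0,0],1],[[0,0,0.2],[0,0,0],1],[[0,0,0.4],[0,0,0],1],[[0,0,0.4],[0,0,0],1]]'
```

```text
clock: 2.3
eef_pos: [434.9, -237.5, 7.8]
orientation: [180.0, 0.0, -0.5]
ft_force: [-0.3, -0.0, -0.6]
opening: 0.997
finger_force: 0.0
clock: 2.8
eef_pos: [434.9, -236.7, 7.7]
orientation: [180.0, -0.1, -0.5]
ft_force: [-1.5, 0.9, 9.0]
opening: 0.636
finger_force: 30.0
clock: 3.3
eef_pos: [436.0, -237.4, 57.0]
orientation: [179.9, -0.2, -0.5]
ft_force: [0.8, -0.0, -2.7]
opening: 0.632
finger_force: 30.0
```

```bash
python3 -m crank '[[[0,0,0.4],[0,0,0],1],[[0.3,0.6,0.65],[0,0,0],1],[[0.447,0.93,0.65],[0,0,0],1],[[0.447,0.93,0.65],[0,0,0],1],[[0.447,0.93,0.65],[0,0,0],1]]' >/dev/null && python3 -m crank '[[[0.2,0.4,0],[0,0,0],1],[[0.35,0.7,0],[0,0,0],1],[[0.447,0.93,0],[0,0,0],1],[[0.447,0.93,0],[0,0,0],1]]'  >/dev/null && python3 -m crank '[[[0.2,0.4,0],[0,0,0],1],[[0.35,0.7,0],[0,0,0],1],[[0.447,0.93,0],[0,0,0],1],[[0.447,0.93,0],[0,0,0],1],[[0.447,0.93,0],[0,0,0],1]]'
python3 - <<'E'
from h import *
s=env.get_state();print(s['eef_pos'],s['orientation'],s['joints'])
cv2.imwrite('pics/w2.png',env.read_camera('wrist')[:,:,::-1])
E
```

```text
clock: 4.7
eef_pos: [594.4, 96.8, 131.3]
orientation: [179.9, 0.1, -0.5]
ft_force: [0.9, -0.8, -1.2]
opening: 0.634
finger_force: 30.0
[594.44035555  96.78557236 131.26865788] [ 1.79913960e+02  1.33168699e-01 -5.02574993e-01] [  -6.79667274   26.7482906   -11.01675632  103.46587764    6.45127651
   50.54368318 -111.28481684]
```

View pics/w2.png

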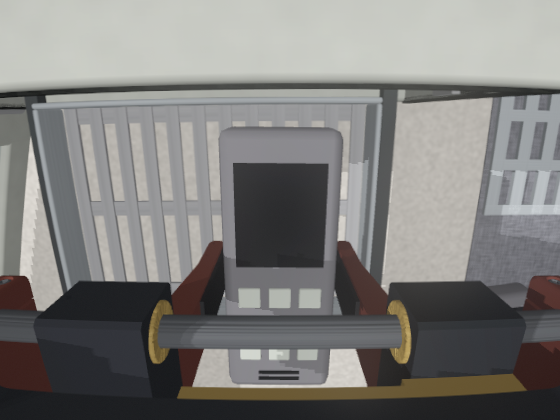

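Handset held squarely. The basket's back rim runs from about (35,106) to (383,101), and the inner floor's front end is at about row 287.

Run:
```python
from h import *
s=env.get_state()
print(onplane('wrist',[(35,106),(383,101)],70,s))
print(onplane('wrist',[(72,110),(365,106)],70,s), 'floor front',onplane('wrist',[(150,285),(90,283)],40,s))
print(onplane('wrist',[(278,85)],180,s))
```

```text
[[680.33335587 262.06301817  70.        ]
 [678.4954838   27.69115877  70.        ]]
[[676.49924548 235.47947702  70.        ]
 [675.28279972  39.47791782  70.        ]] floor front [[528.85443013 210.26942962  40.        ]
 [530.39358396 264.86394015  40.        ]]
[[679.54152926  96.37138087 180.        ]]
```

```bash
python3 -m crank '[[[0.02,0.02,-0.35],[0,0,0.003],1],[[0.02,0.02,-0.6],[0,0,0.003],1],[[0.02,0.02,-0.7],[0,0,0.003],1],[[0.02,0.02,-0.71],[0,0,0.003],1],[[0.02,0.02,-0.71],[0,0,0.003],1]]' && python3 -m crank '[[[0,0,0],[0,0,0],0.2],[[0,0,0],[0,0,0],0.2],[[0,0,0],[0,0,0],0.2],[[0,0,0],[0,0,0],0.2]]' && python3 -m crank '[[[0,0,0.4],[0,0,0],0.2],[[0,0,0.75],[0,0,0],0.2],[[0,0,0.75],[0,0,0],0],[[0,0,0.75],[0,0,0],0]]'
```

```text
clock: 5.25
eef_pos: [597.9, 99.3, 47.9]
orientation: [180.0, -0.0, -0.0]
ft_force: [-0.7, 0.2, -1.6]
opening: 0.635
finger_force: 30.0
clock: 5.65
eef_pos: [598.0, 100.7, 48.0]
orientation: [-180.0, -0.1, 0.0]
ft_force: [-0.3, 0.1, -0.6]
opening: 0.803
finger_force: 0.0
clock: 6.05
eef_pos: [598.4, 100.8, 138.7]
orientation: [-180.0, -0.2, 0.0]
ft_force: [-1.2, -0.1, 0.3]
opening: 0.946
finger_force: 0.0
```

```bash
python3 -m crank '[[[0,0,0.5],[0,0,0],0],[[-0.4,-0.5,0.5],[0,0,0],0],[[-0.68,-0.98,0.5],[0,0,0],0],[[-0.68,-0.98,0.5],[0,0,0],0],[[-0.68,-0.98,0.5],[0,0,0],0]]' >/dev/null && python3 -m crank '[[[-0.4,-0.5,0.1],[0,0,0.027],0],[[-0.68,-0.99,0.15],[0,0,0.027],0],[[-0.68,-0.99,0.15],[0,0,0.027],0],[[-0.68,-0.99,0.15],[0,0,0.027],0],[[-0.68,-0.99,0.15],[0,0,0.027],0]]'
cat >> h.py <<'E'
def screens(cam,im,st=None):
    g=im.max(2)
    return [b for b in blobs(cam,g<(60 if cam=='wrist' else 60),26,40 if cam=='top' else 800,5000,st) if 30<b[0][2]<70 and 25<b[0][3]<50]
E
python3 - <<'E'
from h import *
im=cv2.imread('pics/w1.png')
st=dict(eef_pos=[436.05,-237.54,222.71],orientation=[179.99,0,-.31])
print('w1',screens('wrist',im,st)); print('top0',screens('top',cv2.imread('pics/top0.png')))
s=env.get_state();print(s['eef_pos'],s['orientation'])
a=env.read_camera('wrist')[:,:,::-1].copy();cv2.imwrite('pics/w3.png',a);print('w3',screens('wrist',a,s))
b=env.read_camera('top')[:,:,::-1].copy();cv2.imwrite('pics/top1.png',b);print('top1',screens('top',b))
E
```

```text
clock: 7.05
eef_pos: [433.9, -136.0, 214.7]
orientation: [-180.0, 0.1, 4.8]
ft_force: [0.4, 0.1, -0.1]
opening: 1.0
finger_force: 0.0
w1 [(array([ 465.4, -235.6,   48.7,   40.2,   -1.6]), array([278., 158.])), (array([ 464.6, -127.4,   48.8,   40.8,    5.9]), array([180., 160.]))]
top0 [(array([225.2, 254.4,  46.5,  38. , -45.2]), array([149., 341.])), (array([ 465.7, -130.2,   46.7,   38.9,    6.5]), array([305., 238.])), (array([ 465.6, -239. ,   46.9,   39.6,   -2.3]), array([349., 236.])), (array([701.2, 320.7,  50.4,  33.4,  88. ]), array([123., 146.]))]
[ 433.94210931 -135.97355028  214.67473324] [-1.79971383e+02  6.73584951e-02  4.79533540e+00]
w3 [(array([ 465.3, -126.3,   48.5,   40.6,    6.2]), array([274., 156.]))]
top1 [(array([225.3, 254.9,  45.6,  38. , -42.6]), array([149., 341.])), (array([636. , 102.3,  48.5,  40. ,  -0.8]), array([209., 171.])), (array([701.2, 320.7,  50.4,  33.4,  88. ]), array([123., 146.]))]
```

```bash
python3 -m crank '[[[0.01,0.035,-0.95],[0,0,0.005],0],[[0.01,0.035,-0.95],[0,0,0.005],0],[[0.01,0.035,-0.95],[0,0,0.005],0],[[0.01,0.035,-0.95],[0,0,0.005],0]]' >/dev/null && python3 -m crank '[[[0,0,-0.5],[0,0,0],0],[[0,0,-0.775],[0,0,0],0],[[0,0,-0.775],[0,0,0],0],[[0,0,-0.775],[0,0,0],0]]' && python3 -m crank '[[[0,0,0],[0,0,0],1],[[0,0,0],[0,0,0],1],[[0,0,0],[0,0,0],1],[[0,0,0],[0,0,0],1],[[0,0,0],[0,0,0],1]]' 30 && python3 -m crank '[[[0,0,0],[0,0,0],1],[[0,0,0],[0,0,0],1],[[0,0,0.2],[0,0,0],1],[[0,0,0.6],[0,0,-0.03],1],[[0,0,1],[0,0,-0.033],1]]'
```

```text
clock: 7.95
eef_pos: [436.4, -130.9, 9.3]
orientation: [-180.0, 0.0, 5.9]
ft_force: [0.1, 0.1, -0.3]
opening: 1.002
finger_force: 0.0
clock: 8.45
eef_pos: [436.1, -131.7, 9.3]
orientation: [180.0, -0.1, 5.8]
ft_force: [-1.0, -0.3, 9.0]
opening: 0.638
finger_force: 30.0
clock: 8.95
eef_pos: [434.3, -131.3, 129.2]
orientation: [-179.9, 0.2, -0.3]
ft_force: [1.4, -1.0, -2.1]
opening: 0.636
finger_force: 30.0
```

```bash
python3 -m crank '[[[0.25,0.4,0],[0,0,0],1],[[0.453,0.893,0],[0,0,0],1],[[0.453,0.893,0],[0,0,0],1],[[0.453,0.893,0],[0,0,0],1]]' >/dev/null && python3 -m crank '[[[0.25,0.4,0],[0,0,0],1],[[0.453,0.893,0],[0,0,0],1],[[0.453,0.893,0],[0,0,0],1]]'  >/dev/null && python3 -m crank '[[[0.25,0.4,0],[0,0,0],1],[[0.453,0.893,0],[0,0,0],1],[[0.453,0.893,0],[0,0,0],1],[[0.453,0.893,0],[0,0,0],1]]'
python3 - <<'E'
from h import *
s=env.get_state();print(s['eef_pos'],s['orientation'],s['joints'])
cv2.imwrite('pics/w4.png',env.read_camera('wrist')[:,:,::-1])
E
```

```text
clock: 10.05
eef_pos: [598.6, 193.2, 127.8]
orientation: [-179.9, 0.0, 0.1]
ft_force: [-1.1, -0.6, -1.7]
opening: 0.636
finger_force: 30.0
[598.64818081 193.23798082 127.76305578] [-1.79913759e+02  4.51036619e-02  1.05779677e-01] [ -15.85931598   29.11521755  -10.33079309   99.97163074    6.27852128
   51.48235076 -118.72210504]
```

View pics/w4.png

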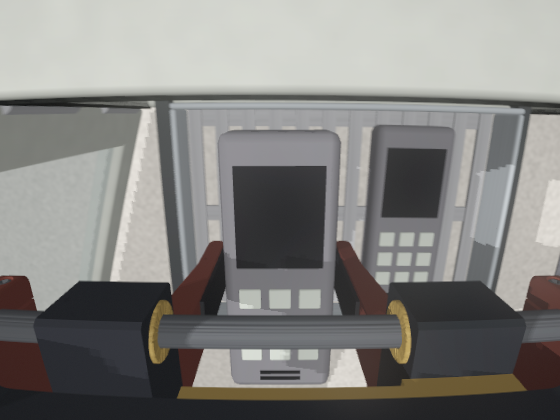

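Handset 1 lies flat and straight at (413,200). The basket's back rim spans columns 170–527, and the held handset is centred at column 279, so the fit is good.

```bash
python3 -m crank '[[[-0.01,-0.03,-0.35],[0,0,0],1],[[-0.01,-0.03,-0.55],[0,0,0],1],[[-0.01,-0.03,-0.64],[0,0,0],1],[[-0.01,-0.03,-0.665],[0,0,0],1],[[-0.01,-0.03,-0.665],[0,0,0],1]]' && python3 -m crank '[[[0,0,0],[0,0,0],0.2],[[0,0,0],[0,0,0],0.2],[[0,0,0],[0,0,0],0.2],[[0,0,0],[0,0,0],0.2]]' && python3 -m crank '[[[0,0,0.4],[0,0,0],0.2],[[0,0,0.8],[0,0,0],0.2],[[0,0,1],[0,0,0],0],[[-0.2,-0.5,1],[0,0,0],0],[[-0.2,-0.5,1],[0,0,0],0]]'
python3 - <<'E'
from h import *
s=env.get_state();print(s['eef_pos'],s['orientation'])
cv2.imwrite('pics/w5.png',env.read_camera('wrist')[:,:,::-1])
b=env.read_camera('top')[:,:,::-1].copy();cv2.imwrite('pics/top2.png',b)
E
```

```text
clock: 10.6
eef_pos: [597.9, 185.4, 49.2]
orientation: [180.0, -0.0, -0.2]
ft_force: [0.1, -0.6, -2.3]
opening: 0.635
finger_force: 30.0
clock: 11.0
eef_pos: [598.0, 186.6, 49.4]
orientation: [-180.0, -0.1, -0.1]
ft_force: [-0.2, -0.5, 0.2]
opening: 0.801
finger_force: 0.0
clock: 11.5
eef_pos: [573.0, 122.0, 169.7]
orientation: [179.9, -0.1, -0.3]
ft_force: [-0.2, -0.2, -0.2]
opening: 0.989
finger_force: 0.0
[573.0248581  121.95535278 169.73678907] [ 1.79868067e+02 -6.28147395e-02 -3.33053828e-01]
```

View pics/w5.png

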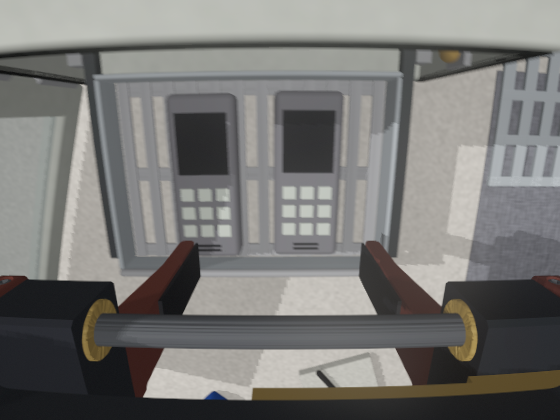

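Both handsets lie flat in the basket at (203,175) and (309,173). The rim corners are about (95,78), (402,74), (383,274) and (122,276).

```bash
python3 - <<'E'
from h import *
np.set_printoptions(suppress=True,precision=1)
st=dict(eef_pos=[573.02,121.96,169.74],orientation=[179.87,-.06,-.33])
print('rim',onplane('wrist',[(95,78),(402,74),(383,274),(122,276)],70,st)[:,:2].ravel())
print('hs',rect(onplane('wrist',[(168,95),(236,95),(242,250),(178,252)],64,st)),rect(onplane('wrist',[(275,92),(341,93),(335,253),(276,252)],64,st)))
E
python3 -m crank '[[[0,-0.3,0.5],[0,0,0],0],[[0.2,-0.95,0.5],[0,0,0],0],[[0.2,-0.95,0.5],[0,0,0],0],[[0.2,-0.95,0.5],[0,0,0],0]]' >/dev/null && python3 -m crank '[[[0,-0.4,0],[0,0,0],0],[[0,-0.9,0],[0,0,0],0],[[0,-0.9,0],[0,0,0],0]]' >/dev/null && python3 -m crank '[[[0,-0.4,0],[0,0,0],0],[[0.1,-0.85,0],[0,0,0],0],[[0.1,-0.85,0],[0,0,0],0],[[0.1,-0.85,0],[0,0,0],0]]'
python3 - <<'E'
from h import *
s=env.get_state();print(s['eef_pos'],s['orientation'])
cv2.imwrite('pics/w6.png',env.read_camera('wrist')[:,:,::-1])
E
```

```text
rim [679.1 263.9 679.3  29.1 512.6  30.9 511.6 264.5]
hs [598.3 183.3 132.7  57.1  -1. ] [598.5  99.6 135.2  52.2  -0.1]
clock: 12.7
eef_pos: [609.9, -198.3, 227.8]
orientation: [-180.0, 0.0, -0.3]
ft_force: [-0.1, 0.6, 0.4]
opening: 1.001
finger_force: 0.0
[ 609.89141519 -198.29578504  227.84120227] [-1.79979246e+02  3.97590637e-02 -2.67169081e-01]
```

View pics/w6.png

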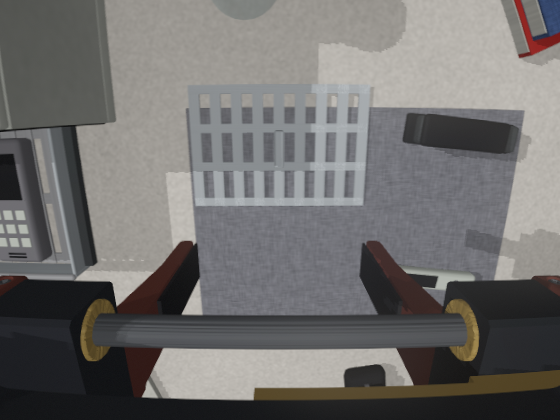

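The sheet's corners are at about (189,86), (369,85), (364,206) and (196,206), with the tab standing near (278,147).

Run:
```python
from h import *
np.set_printoptions(suppress=True,precision=1)
s=env.get_state()
c=onplane('wrist',[(189,86),(369,85),(364,206),(196,206)],6,s)
print(c[:,:2].ravel(),rect(c),c.mean(0))
print(onplane('wrist',[(278,131),(278,164)],32,s)[:,:2])
im=cv2.imread('pics/w6.png');cv2.imwrite('pics/w6c.png',cv2.resize(im[80:212,180:378],None,fx=4,fy=4,interpolation=cv2.INTER_CUBIC))
```

```text
[ 717.8  -94.2  718.5 -294.8  578.6 -298.   578.8  -93.1] [ 648.7 -195.6  204.9  140.    89.9] [ 648.4 -195.     6. ]
[[ 669.  -193.5]
 [ 633.6 -193.4]]
```

View pics/w6c.png

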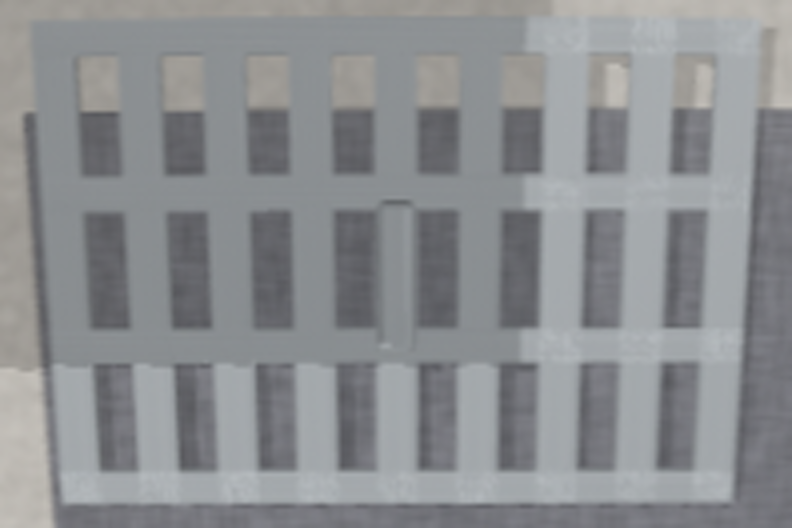

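The crop shows the tab at full-picture columns 275–283 and rows 131–167, which matches the sheet's centre, about (649,-195).

```bash
python3 -m crank '[[[0.325,0.02,-0.95],[0,0,0],0],[[0.325,0.02,-0.95],[0,0,0],0],[[0.325,0.02,-0.95],[0,0,0],0],[[0.325,0.02,-0.95],[0,0,0],0]]' >/dev/null && python3 -m crank '[[[0,0,-0.6],[0,0,0],0.4],[[0,0,-0.86],[0,0,0],0.4],[[0,0,-0.86],[0,0,0],0.4],[[0,0,-0.86],[0,0,0],0.4]]' && python3 -m crank '[[[0,0,0],[0,0,0],1],[[0,0,0],[0,0,0],1],[[0,0,0],[0,0,0],1],[[0,0,0],[0,0,0],1],[[0,0,0],[0,0,0],1]]' 40 && python3 -m crank '[[[0,0,0],[0,0,0],1],[[0,0,0],[0,0,0],1],[[0,0,0],[0,0,0],1],[[0,0,0],[0,0,0],1],[[0,0,0],[0,0,0],1]]'
```

```text
clock: 13.55
eef_pos: [649.0, -194.1, 12.7]
orientation: [-180.0, 0.0, -0.1]
ft_force: [0.1, -0.4, 0.3]
opening: 0.679
finger_force: 0.0
clock: 14.05
eef_pos: [648.7, -195.4, 12.0]
orientation: [180.0, -0.0, -0.1]
ft_force: [0.6, 0.3, 0.2]
opening: 0.223
finger_force: 0.0
clock: 14.55
eef_pos: [648.6, -195.7, 11.7]
orientation: [180.0, -0.0, -0.1]
ft_force: [-0.2, -1.3, 3.8]
opening: 0.111
finger_force: 40.0
```

```bash
python3 -m crank '[[[0,0,0.2],[0,0,0],1],[[0,0,0.5],[0,0,0],1],[[-0.2,0,0.9],[0,0,0],1],[[-0.43,0,0.95],[0,0,0],1],[[-0.43,0,0.95],[0,0,0],1]]' && python3 -m crank '[[[0,0.3,0],[0,0,0],1],[[0,0.6,0],[0,0,0],1],[[0,0.95,0],[0,0,0],1],[[0,0.95,0],[0,0,0],1]]' >/dev/null && python3 -m crank '[[[0,0.3,0],[0,0,0],1],[[0,0.6,0],[0,0,0],1],[[0,0.95,0],[0,0,0],1],[[0,0.95,0],[0,0,0],1]]' >/dev/null && python3 -m crank '[[[0,0.3,0],[0,0,0],1],[[0,0.6,0],[0,0,0],1],[[0,0.94,0],[0,0,0],1],[[0,0.94,0],[0,0,0],1],[[0,0.94,0],[0,0,0],1]]'
python3 - <<'E'
from h import *
s=env.get_state();print(s['eef_pos'],s['orientation'])
cv2.imwrite('pics/w7.png',env.read_camera('wrist')[:,:,::-1])
E
```

```text
clock: 15.05
eef_pos: [594.5, -196.0, 127.1]
orientation: [180.0, 0.0, -0.2]
ft_force: [0.2, 0.2, -1.9]
opening: 0.111
finger_force: 40.0
clock: 16.35
eef_pos: [596.4, 146.6, 124.5]
orientation: [180.0, 0.1, 0.0]
ft_force: [-0.1, -0.6, -2.6]
opening: 0.112
finger_force: 40.0
[596.43090417 146.62183855 124.45253648] [1.79996585e+02 8.88197020e-02 2.80274325e-02]
```

View pics/w7.png

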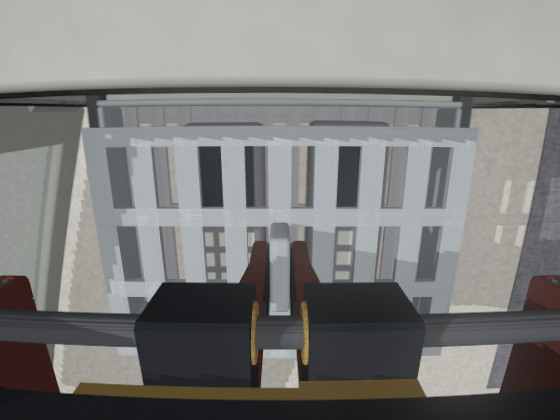

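The held sheet is square at columns 84–476 and centred on the basket rim at columns 95–465, so y is aligned.

Run:
```python
from h import *
s=env.get_state()
print(onplane('wrist',[(95,102),(465,102)],70,s)[:,:2])
z=s['eef_pos'][2]-11.7+6
print(z,onplane('wrist',[(84,128),(476,130)],z,s)[:,:2])
```

```text
[[682.09046475 264.61797574]
 [681.60452803  25.44010948]]
118.84443038893151 [[667.28168583 245.37494679]
 [665.84851064  44.92205922]]
```

```bash
python3 -m crank '[[[0.01,0,-0.2],[0,0,0],1],[[0.01,0,-0.35],[0,0,0],1],[[0.01,0,-0.4],[0,0,0],1],[[0.01,0,-0.42],[0,0,0],1],[[0.01,0,-0.42],[0,0,0],1]]' && python3 -m crank '[[[0,0,0],[0,0,0],0.5],[[0,0,0],[0,0,0],0.5],[[0,0,0],[0,0,0],0.5],[[0,0,0],[0,0,0],0.5]]' && python3 -m crank '[[[0,0,0.4],[0,0,0],0.5],[[0,0,0.8],[0,0,0],0],[[-0.3,-0.2,1],[0,0,0],0],[[-0.3,-0.5,1],[0,0,0],0],[[-0.3,-0.5,1],[0,0,0],0]]'
python3 - <<'E'
from h import *
s=env.get_state();print(s['eef_pos'],s['orientation'])
cv2.imwrite('pics/w8.png',env.read_camera('wrist')[:,:,::-1])
cv2.imwrite('pics/top3.png',env.read_camera('top')[:,:,::-1])
E
```

```text
clock: 16.9
eef_pos: [598.5, 144.7, 75.2]
orientation: [180.0, -0.0, -0.2]
ft_force: [0.7, 0.9, -1.4]
opening: 0.11
finger_force: 40.0
clock: 17.3
eef_pos: [598.4, 145.6, 75.6]
orientation: [-180.0, -0.0, -0.1]
ft_force: [0.3, -0.5, -0.3]
opening: 0.435
finger_force: 0.0
clock: 17.8
eef_pos: [562.4, 79.9, 196.6]
orientation: [179.9, -0.1, -0.5]
ft_force: [-0.2, -1.1, -0.1]
opening: 0.828
finger_force: 0.0
[562.35231874  79.93733725 196.56283824] [ 1.79853990e+02 -1.38070949e-01 -5.00191762e-01]
```

View pics/w8.png

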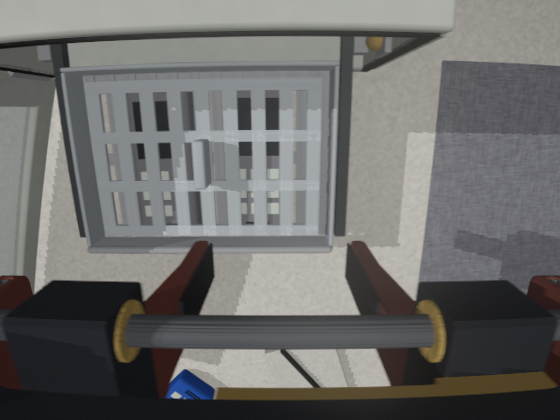

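The sheet lies flat inside the basket on both handsets, at columns 82–322 and rows 75–237, clear of the walls. Next, the pens.

```bash
R='';python3 -m crank '[[[-0.29,-0.4,0],[0,0,0.04],0.4],[[-0.29,-0.8,0],[0,0,0.08],0.4],[[-0.29,-1,0],[0,0,0.123],0.4],[[-0.29,-1,0],[0,0,0.123],0.4]]' >/dev/null && python3 -m crank '[[[-0.29,-0.4,0],[0,0,0.04],0.4],[[-0.29,-0.8,0],[0,0,0.08],0.4],[[-0.29,-1,0],[0,0,0.123],0.4],[[-0.29,-1,0],[0,0,0.123],0.4]]' >/dev/null && python3 -m crank '[[[-0.29,-0.4,0],[0,0,0.04],0.4],[[-0.29,-0.8,0],[0,0,0.08],0.4],[[-0.29,-1,0],[0,0,0.123],0.4],[[-0.29,-1,0],[0,0,0.123],0.4]]' >/dev/null && python3 -m crank '[[[-0.29,-0.4,0],[0,0,0.04],0.4],[[-0.29,-0.8,0],[0,0,0.08],0.4],[[-0.29,-1,0],[0,0,0.123],0.4],[[-0.29,-1,0],[0,0,0.123],0.4],[[-0.29,-1,0],[0,0,0.123],0.4]]'
python3 - <<'E'
from h import *
s=env.get_state();print(s['eef_pos'],s['orientation'],s['joints'])
b=env.read_camera('top')[:,:,::-1].copy();cv2.imwrite('pics/top4.png',b)
a=env.read_camera('wrist')[:,:,::-1].copy();cv2.imwrite('pics/w9.png',a)
m=a.min(2)>125
m[:, :150]=0
for q in blobs('wrist',m,20,300,6000,s): print(q)
E
```

```text
clock: 19.6
eef_pos: [424.7, -392.2, 194.5]
orientation: [180.0, -0.1, 88.3]
ft_force: [0.2, 0.5, 0.1]
opening: 0.601
finger_force: 0.0
[ 424.70117605 -392.21347089  194.47612291] [ 1.79990554e+02 -1.15141755e-01  8.83118557e+01] [ 42.24581368  20.19836302  -7.09558    103.95704637   2.82466667
  56.07559045  32.31470814]
(array([ 445.3, -623.3,  159. ,   60.8,   -2. ]), array([299., 368.]))
(array([ 600.5, -399.3,   57.6,   28.1,  -46.6]), array([443., 193.]))
(array([ 583.4, -339.5,   41.2,   24.3,  -84.6]), array([434., 136.]))
(array([ 534.2, -320. ,   62.9,   22.7,   -8.5]), array([385., 116.]))
(array([ 564.9, -293. ,   57.4,   30.8,  -85.9]), array([419.,  90.]))
(array([ 509.5, -275.3,   88.8,   58.5,   35.1]), array([360.,  76.]))
```

```bash
python3 -m crank '[[[-0.02,-0.09,-0.85],[0,0,0],0.4],[[-0.02,-0.09,-0.85],[0,0,0],0.4],[[-0.02,-0.09,-0.85],[0,0,0],0.4],[[-0.02,-0.09,-0.85],[0,0,0],0.4]]' >/dev/null && python3 -m crank '[[[0,0,-0.5],[0,0,0],0.4],[[0,0,-0.72],[0,0,0],0.4],[[0,0,-0.725],[0,0,0],0.4],[[0,0,-0.725],[0,0,0],0.4]]' && python3 -m crank '[[[0,0,0],[0,0,0],1],[[0,0,0],[0,0,0],1],[[0,0,0],[0,0,0],1],[[0,0,0],[0,0,0],1],[[0,0,0],[0,0,0],1]]' 20 && python3 -m crank '[[[0,0,0],[0,0,0],1],[[0,0,0],[0,0,0],1],[[0,0,0.2],[0,0,0],1],[[0,0,0.6],[0,0,0],1],[[0,0,1],[0,0,0],1]]'
```

```text
clock: 20.5
eef_pos: [422.2, -405.7, 8.4]
orientation: [179.9, 0.1, 88.4]
ft_force: [1.6, -0.9, -0.5]
opening: 0.6
finger_force: 0.0
clock: 21.0
eef_pos: [420.9, -405.8, 7.2]
orientation: [180.0, 0.1, 88.4]
ft_force: [-1.3, 1.6, 7.1]
opening: 0.289
finger_force: 19.9
clock: 21.5
eef_pos: [419.8, -404.6, 126.8]
orientation: [-179.9, -0.1, 88.4]
ft_force: [1.0, -0.9, -0.8]
opening: 0.295
finger_force: 19.9
```

```bash
python3 -m crank '[[[0.15,0.4,0],[0,0,-0.04],1],[[0.29,0.83,0],[0,0,-0.08],1],[[0.29,0.83,0],[0,0,-0.098],1],[[0.29,0.83,0],[0,0,-0.098],1]]' >/dev/null && python3 -m crank '[[[0.15,0.4,0],[0,0,-0.04],1],[[0.29,0.83,0],[0,0,-0.08],1],[[0.29,0.83,0],[0,0,-0.098],1],[[0.29,0.83,0],[0,0,-0.098],1]]' >/dev/null && python3 -m crank '[[[0.15,0.4,0],[0,0,-0.04],1],[[0.29,0.83,0],[0,0,-0.08],1],[[0.29,0.83,0],[0,0,-0.098],1],[[0.29,0.83,0],[0,0,-0.098],1]]' >/dev/null && python3 -m crank '[[[0.15,0.4,0],[0,0,-0.04],1],[[0.29,0.83,0],[0,0,-0.08],1],[[0.29,0.83,0],[0,0,-0.098],1],[[0.29,0.83,0],[0,0,-0.098],1]]' >/dev/null && python3 -m crank '[[[0.15,0.4,0],[0,0,-0.04],1],[[0.29,0.83,0],[0,0,-0.08],1],[[0.29,0.83,0],[0,0,-0.098],1],[[0.29,0.83,0],[0,0,-0.098],1],[[0.29,0.83,0],[0,0,-0.098],1]]'
python3 - <<'E'
from h import *
s=env.get_state();print(s['eef_pos'],s['orientation'])
a=env.read_camera('wrist')[:,:,::-1].copy();cv2.imwrite('pics/w10.png',a)
E
```

```text
clock: 23.6
eef_pos: [594.4, 88.1, 125.8]
orientation: [179.9, 0.0, 0.2]
ft_force: [0.5, -0.3, -0.1]
opening: 0.293
finger_force: 19.9
[594.38072715  88.12750587 125.83467769] [1.79866628e+02 4.33512508e-02 1.53954225e-01]
```

View pics/w10.png

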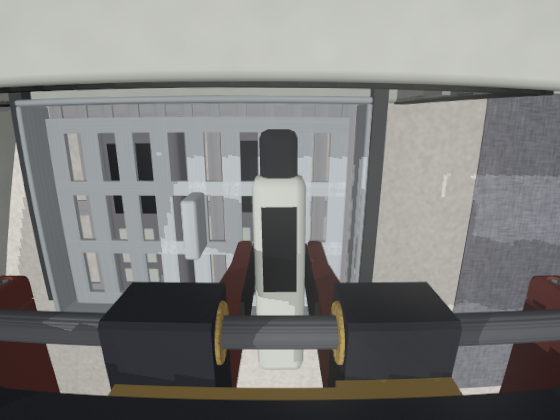

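The pen is held straight at column 279. The sheet is flat and the tab is at (195,225), clear of the fingers.

```bash
python3 -m crank '[[[0.015,0.08,-0.2],[0,0,0],1],[[0.015,0.08,-0.35],[0,0,0],1],[[0.015,0.08,-0.42],[0,0,0],1],[[0.015,0.08,-0.43],[0,0,0],1],[[0.015,0.08,-0.43],[0,0,0],1]]' && python3 -m crank '[[[0,0,0],[0,0,0],0.55],[[0,0,0],[0,0,0],0.55],[[0,0,0],[0,0,0],0.55],[[0,0,0],[0,0,0],0.55]]' && python3 -m crank '[[[0,0,0.4],[0,0,0],0.55],[[0,0,0.8],[0,0,0],0.4],[[-0.18,-0.4,1],[0,0,0.04],0.4],[[-0.18,-0.8,1],[0,0,0.08],0.4],[[-0.18,-0.95,1],[0,0,0.1],0.4]]'
```

```text
clock: 24.15
eef_pos: [596.6, 100.9, 74.9]
orientation: [180.0, -0.0, 0.2]
ft_force: [-0.4, 0.8, 0.5]
opening: 0.293
finger_force: 19.9
clock: 24.55
eef_pos: [596.6, 102.4, 74.9]
orientation: [-180.0, -0.0, 0.2]
ft_force: [0.1, -0.2, 0.7]
opening: 0.448
finger_force: 0.0
clock: 25.05
eef_pos: [574.6, -16.6, 196.3]
orientation: [179.9, -0.1, 18.2]
ft_force: [-0.2, -0.3, -0.5]
opening: 0.6
finger_force: 0.0
```

```bash
python3 -m crank '[[[-0.1,-0.4,0],[0,0,0.04],0.4],[[-0.19,-0.77,0],[0,0,0.09],0.4],[[-0.19,-0.77,0],[0,0,0.09],0.4]]' >/dev/null && python3 -m crank '[[[-0.1,-0.4,0],[0,0,0.04],0.4],[[-0.19,-0.77,0],[0,0,0.09],0.4],[[-0.19,-0.77,0],[0,0,0.09],0.4]]' >/dev/null && python3 -m crank '[[[-0.1,-0.4,0],[0,0,0.04],0.4],[[-0.19,-0.77,0],[0,0,0.09],0.4],[[-0.19,-0.77,0],[0,0,0.09],0.4]]' >/dev/null && python3 -m crank '[[[-0.1,-0.4,0],[0,0,0.04],0.4],[[-0.19,-0.77,0],[0,0,0.09],0.4],[[-0.19,-0.77,0],[0,0,0.09],0.4],[[-0.19,-0.77,0],[0,0,0.09],0.4],[[-0.19,-0.77,0],[0,0,0.09],0.4]]'
```

```text
clock: 26.45
eef_pos: [484.8, -379.1, 194.3]
orientation: [180.0, -0.1, 83.0]
ft_force: [-0.1, 1.0, 0.3]
opening: 0.598
finger_force: 0.0
```

```bash
python3 -m crank '[[[-0.015,-0.055,-0.85],[0,0,0],0.4],[[-0.015,-0.055,-0.85],[0,0,0],0.4],[[-0.015,-0.055,-0.85],[0,0,0],0.4],[[-0.015,-0.055,-0.85],[0,0,0],0.4]]' >/dev/null && python3 -m crank '[[[0,0,-0.5],[0,0,0],0.4],[[0,0,-0.72],[0,0,0],0.4],[[0,0,-0.72],[0,0,0],0.4],[[0,0,-0.72],[0,0,0],0.4]]' && python3 -m crank '[[[0,0,0],[0,0,0],1],[[0,0,0],[0,0,0],1],[[0,0,0],[0,0,0],1],[[0,0,0],[0,0,0],1],[[0,0,0],[0,0,0],1]]' 20 && python3 -m crank '[[[0,0,0],[0,0,0],1],[[0,0,0],[0,0,0],1],[[0,0,0.2],[0,0,0],1],[[0,0,0.6],[0,0,0],1],[[0,0,1],[0,0,0],1]]'
```

```text
clock: 27.25
eef_pos: [483.6, -388.3, 8.7]
orientation: [179.9, 0.1, 83.0]
ft_force: [-0.1, 0.1, 0.6]
opening: 0.598
finger_force: 0.0
clock: 27.75
eef_pos: [482.2, -388.3, 7.2]
orientation: [179.9, 0.0, 83.0]
ft_force: [-0.7, 0.5, 7.0]
opening: 0.294
finger_force: 20.0
clock: 28.25
eef_pos: [480.9, -387.3, 126.6]
orientation: [-179.9, -0.1, 83.0]
ft_force: [1.2, -1.4, -0.6]
opening: 0.295
finger_force: 20.0
```

```bash
python3 -m crank '[[[0.1,0.4,0],[0,0,-0.04],1],[[0.19,0.8,0],[0,0,-0.092],1],[[0.19,0.96,0],[0,0,-0.092],1],[[0.19,0.96,0],[0,0,-0.092],1]]' >/dev/null && python3 -m crank '[[[0.1,0.4,0],[0,0,-0.04],1],[[0.19,0.8,0],[0,0,-0.092],1],[[0.19,0.96,0],[0,0,-0.092],1],[[0.19,0.96,0],[0,0,-0.092],1]]' >/dev/null && python3 -m crank '[[[0.1,0.4,0],[0,0,-0.04],1],[[0.19,0.8,0],[0,0,-0.092],1],[[0.19,0.96,0],[0,0,-0.092],1],[[0.19,0.96,0],[0,0,-0.092],1]]' >/dev/null && python3 -m crank '[[[0.1,0.4,0],[0,0,-0.04],1],[[0.19,0.8,0],[0,0,-0.092],1],[[0.19,0.96,0],[0,0,-0.092],1],[[0.19,0.96,0],[0,0,-0.092],1]]' >/dev/null && python3 -m crank '[[[0.1,0.4,0],[0,0,-0.04],1],[[0.19,0.8,0],[0,0,-0.092],1],[[0.19,0.96,0],[0,0,-0.092],1],[[0.19,0.96,0],[0,0,-0.092],1],[[0.19,0.96,0],[0,0,-0.092],1]]'
```

```text
clock: 30.35
eef_pos: [596.5, 184.0, 125.9]
orientation: [179.9, 0.0, 0.1]
ft_force: [-0.3, -0.7, -0.8]
opening: 0.292
finger_force: 20.0
```

```bash
python3 -m crank '[[[0,0.03,-0.2],[0,0,0],1],[[0,0.03,-0.35],[0,0,0],1],[[0,0.03,-0.42],[0,0,0],1],[[0,0.03,-0.43],[0,0,0],1],[[0,0.03,-0.43],[0,0,0],1]]' && python3 -m crank '[[[0,0,0],[0,0,0],0.55],[[0,0,0],[0,0,0],0.55],[[0,0,0],[0,0,0],0.55],[[0,0,0],[0,0,0],0.55]]' && python3 -m crank '[[[0,0,0.4],[0,0,0],0.55],[[0,0,0.8],[0,0,0],0.55],[[-0.3,-0.2,1],[0,0,0],1],[[-0.7,-0.38,1],[0,0,0],1],[[-0.7,-0.38,1],[0,0,0],1]]'
python3 - <<'E'
from h import *
s=env.get_state();print(s['eef_pos'],s['orientation'],s['joints'])
a=env.read_camera('wrist')[:,:,::-1].copy();t=env.read_camera('top')[:,:,::-1].copy()
sc=env.read_camera('scene')[:,:,::-1].copy()
cv2.imwrite('pics/w11.png',a);cv2.imwrite('pics/top5.png',t);cv2.imwrite('pics/scene5.png',sc)
cv2.imwrite('pics/mix.png',np.hstack([cv2.resize(a,(400,300)),cv2.resize(t[30:315,40:420],(400,300))]))
E
```

```text
clock: 30.85
eef_pos: [596.4, 189.9, 74.9]
orientation: [180.0, -0.0, 0.1]
ft_force: [0.2, -0.3, -0.9]
opening: 0.292
finger_force: 20.0
clock: 31.25
eef_pos: [595.9, 191.9, 74.9]
orientation: [-180.0, -0.0, 0.2]
ft_force: [0.1, -0.0, 0.7]
opening: 0.45
finger_force: 0.0
clock: 31.75
eef_pos: [505.7, 142.4, 193.9]
orientation: [179.9, 0.3, 0.1]
ft_force: [-0.0, 0.3, -0.2]
opening: 0.215
finger_force: 0.0
[505.68775578 142.39986465 193.87165308] [1.79914744e+02 3.11654852e-01 9.98250386e-02] [ -33.60699817   15.3257383    13.2379149   111.77917395   -4.34565586
   53.6849081  -108.12764043]
```

View pics/mix.png

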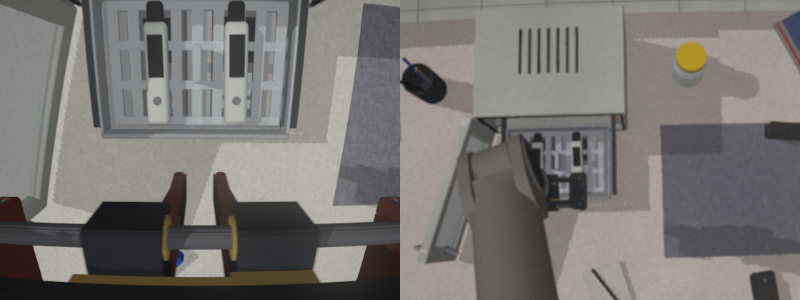

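Both pens lie flat on the sheet, one on each side of the tab (crop columns 157 and 236). I'll tilt the tool 45° forward so its body stays clear of the cabinet lintel while pushing the basket.

```bash
python3 -m crank '[[[-0.25,0.04,0],[0,-0.04,0],1],[[-0.25,0.04,0],[0,-0.08,0],1],[[-0.25,0.04,0],[0,-0.125,0],1],[[-0.25,0.04,0],[0,-0.125,0],1]]' && python3 -m crank '[[[0,0,0],[0,-0.04,0],1],[[0,0,0],[0,-0.08,0],1],[[0,0,0],[0,-0.125,0],1],[[0,0,0],[0,-0.125,0],1],[[0,0,0],[0,-0.125,0],1]]'
python3 - <<'E'
from h import *
s=env.get_state();print(s['joints'])
E
```

```text
clock: 32.3
eef_pos: [480.5, 152.1, 193.8]
orientation: [179.9, -22.6, 0.4]
ft_force: [0.2, -0.2, -0.1]
opening: 0.006
finger_force: 0.0
clock: 32.8
eef_pos: [483.1, 139.6, 227.2]
orientation: [-176.5, -35.0, -1.6]
ft_force: [0.7, -1.3, 0.1]
opening: 0.004
finger_force: 0.0
[  -9.08982248   -2.00697685  -24.3428417   135.72394729   47.66841335
   21.08420433 -165.41311525]
```

```bash
python3 -m crank '[[[0,0,0],[0,0.04,0],1],[[0,0,0],[0,0.08,0],1],[[0,0,0],[0,0.125,0],1],[[0,0,0],[0,0.125,0],1],[[0,0,0],[0,0.125,0],1]]' && python3 -m crank '[[[0,0,0],[0,0.04,0],1],[[0,0,0],[0,0.08,0],1],[[0,0,0],[0,0.125,0],1],[[0,0,0],[0,0.125,0],1],[[0,0,0],[0,0.125,0],1]]'
python3 - <<'E'
from h import *
s=env.get_state();print(s['joints'])
E
```

```text
clock: 33.3
eef_pos: [486.1, 138.7, 227.8]
orientation: [-177.0, -12.5, -1.5]
ft_force: [0.6, 0.1, -0.7]
opening: 0.003
finger_force: 0.0
clock: 33.8
eef_pos: [482.0, 137.9, 225.3]
orientation: [-177.8, 9.9, -1.3]
ft_force: [-1.4, -0.5, -0.6]
opening: 0.008
finger_force: 0.0
[  -5.43815431   17.11170057  -16.95272705  105.1625927    -1.10037086
   66.6954073  -113.0612892 ]
```

```bash
python3 -m crank '[[[-0.02,0.07,-0.4],[-0.012,-0.04,0.007],1],[[-0.02,0.07,-0.7],[-0.012,-0.055,0.007],1],[[-0.02,0.07,-0.7],[-0.012,-0.055,0.007],1]]' && python3 -m crank '[[[0,0,-0.4],[0,0,0],1],[[0,0,-0.75],[0,0,0],1],[[0,0,-0.75],[0,0,0],1],[[0,0,-0.75],[0,0,0],1]]'
```

```text
clock: 34.1
eef_pos: [473.8, 145.6, 139.5]
orientation: [-180.0, 0.4, 0.0]
ft_force: [-0.4, -0.2, 0.4]
opening: 0.006
finger_force: 0.0
clock: 34.5
eef_pos: [480.3, 146.4, 54.3]
orientation: [-179.8, 0.0, -0.2]
ft_force: [-1.2, -0.6, 1.0]
opening: 0.004
finger_force: 0.0
```

```bash
python3 -m crank '[[[0.08,0,0],[0,0,0],1],[[0.15,0,0],[0,0,0],1],[[0.22,0,0],[0,0,0],1],[[0.3,0,0],[0,0,0],1],[[0.38,0,0],[0,0,0],1]]' && python3 -m crank '[[[0.08,0,0],[0,0,0],1],[[0.16,0,0],[0,0,0],1],[[0.24,0,0],[0,0,0],1],[[0.32,0,0],[0,0,0],1],[[0.4,0,0],[0,0,0],1]]' && python3 -m crank '[[[0.08,0,0],[0,0,0],1],[[0.16,0,0],[0,0,0],1],[[0.24,0,0],[0,0,0],1],[[0.3,0,0],[0,0,0],1],[[0.34,0,0],[0,0,0],1]]' && python3 -m crank '[[[-0.02,0,0],[0,-0.03,0],1],[[-0.02,0,0],[0,-0.06,0],1],[[-0.02,0,0],[0,-0.09,0],1],[[-0.02,0,0],[0,-0.12,0],1],[[-0.02,0,0],[0,-0.12,0],1]]'
python3 - <<'E'
from h import *
s=env.get_state();print(s['joints'])
E
```

```text
clock: 35.0
eef_pos: [526.1, 146.2, 53.0]
orientation: [-179.8, 0.1, -0.2]
ft_force: [-1.6, 1.0, 1.2]
opening: 0.009
finger_force: 1.0
clock: 35.5
eef_pos: [573.9, 146.0, 52.5]
orientation: [-179.8, 0.1, -0.2]
ft_force: [-1.1, -0.0, 1.1]
opening: 0.007
finger_force: 1.0
clock: 36.0
eef_pos: [614.8, 146.1, 52.6]
orientation: [-179.8, 0.1, -0.2]
ft_force: [-2.1, -0.4, 0.3]
opening: 0.007
finger_force: 0.7
clock: 36.5
eef_pos: [608.4, 148.2, 51.8]
orientation: [-179.8, -21.4, 0.1]
ft_force: [-1.1, 0.5, -0.4]
opening: 0.002
finger_force: 0.0
[ -27.17521571   28.0468256     4.10523159  120.39391396   28.49759271
   13.40963879 -140.45107613]
```

Joints 6 and 7 are close to their ranges in this pose. I'll back off, turn the tool half round so joint 7 has room and the camera sits behind, and then tilt again.

```bash
python3 -m crank '[[[-0.3,0,0],[0,0.04,0],1],[[-0.6,0,0.3],[0,0.08,0],1],[[-0.6,0,0.7],[0,0.12,0],1],[[-0.6,0,0.9],[0,0.12,0],1],[[-0.6,0,0.9],[0,0.12,0],1]]' && for i in 1 2 3 4 5; do python3 -m crank '[[[0,0,0],[0,0,0.045],1],[[0,0,0],[0,0,0.09],1],[[0,0,0],[0,0,0.135],1],[[0,0,0],[0,0,0.18],1],[[0,0,0],[0,0,0.2],1]]' | grep -E 'eef|orient'; done
python3 - <<'E'
from h import *
s=env.get_state();print(s['eef_pos'],s['orientation'],s['joints'],s['ft_force'])
E
```

```text
clock: 37.0
eef_pos: [544.4, 147.4, 166.6]
orientation: [-179.4, -0.3, -0.3]
ft_force: [1.1, 0.2, 0.7]
opening: 0.001
finger_force: 0.0
eef_pos: [539.5, 146.3, 160.7]
orientation: [-179.6, 0.1, 36.1]
eef_pos: [539.5, 146.2, 160.8]
orientation: [-179.6, 0.0, 72.1]
eef_pos: [539.6, 146.1, 160.9]
orientation: [-179.7, -0.1, 108.1]
eef_pos: [539.6, 146.0, 161.0]
orientation: [-179.8, -0.1, 144.1]
eef_pos: [539.7, 145.8, 161.1]
orientation: [-179.9, -0.0, -180.0]
[539.65874838 145.80736244 161.05836027] [-1.79909836e+02 -3.19562261e-02 -1.79961604e+02] [ 21.95623918  31.77221575 -57.84919848 105.832177    31.05805779
  59.98874465  41.67047126] [-0.12547525 -0.10390147  0.11746275]
```

```bash
python3 -m crank '[[[0,0,-0.35],[0,0,0],1],[[0.2,0,-0.7],[0,0,0],1],[[0.45,0,-0.9],[0,0,0],1],[[0.45,0,-0.9],[0,0,0],1]]' && python3 -m crank '[[[0,0,0],[0,-0.04,0],1],[[0,0,0],[0,-0.08,0],1],[[0,0,0],[0,-0.12,0],1],[[0,0,0],[0,-0.16,0],1],[[0,0,0],[0,-0.19,0],1]]'
python3 - <<'E'
from h import *
s=env.get_state();print(s['joints'])
E
```

```text
clock: 39.9
eef_pos: [594.8, 144.0, 49.0]
orientation: [-179.8, -0.2, 179.6]
ft_force: [-0.1, -0.6, 0.6]
opening: 0.009
finger_force: 0.0
clock: 40.4
eef_pos: [597.1, 139.7, 52.8]
orientation: [-178.5, 29.0, 179.7]
ft_force: [0.2, -1.1, 0.4]
opening: 0.005
finger_force: 0.0
[  0.65904321  30.65224669 -33.03034648 124.89589872  89.02901948
  29.35096122 -17.04309515]
```

```bash
python3 -m crank '[[[0.08,0.03,-0.02],[0,0,0],1],[[0.16,0.05,-0.02],[0,0,0],1],[[0.24,0.05,-0.02],[0,0,0],1],[[0.3,0.05,-0.02],[0,0,0],1],[[0.36,0.05,-0.02],[0,0,0],1]]' && python3 -m crank '[[[0.06,0,0],[0,0,0],1],[[0.12,0,0],[0,0,0],1],[[0.18,0,0],[0,0,0],1],[[0.24,0,0],[0,0,0],1],[[0.28,0,0],[0,0,0],1]]'
```

```text
clock: 40.9
eef_pos: [641.4, 145.6, 48.9]
orientation: [-178.5, 28.7, 179.6]
ft_force: [-1.6, 0.5, 1.6]
opening: 0.012
finger_force: 0.9
clock: 41.4
eef_pos: [674.5, 145.3, 48.8]
orientation: [-178.4, 28.7, 179.6]
ft_force: [-1.3, 1.1, 0.1]
opening: 0.002
finger_force: 0.9
```

Now small steps to the stop, watching the force.

```bash
python3 -m crank '[[[0.03,0,0],[0,0,0],1],[[0.06,0,0],[0,0,0],1],[[0.06,0,0],[0,0,0],1]]' | grep -E 'eef|ft' && python3 -m crank '[[[0.02,0,0],[0,0,0],1],[[0.04,0,0],[0,0,0],1],[[0.04,0,0],[0,0,0],1]]'| grep -E 'eef|ft' && python3 -m crank '[[[0.01,0,0],[0,0,0],1],[[0.02,0,0],[0,0,0],1],[[0.02,0,0],[0,0,0],1]]'| grep -E 'eef|ft'
```

```text
eef_pos: [681.5, 145.2, 48.8]
ft_force: [0.0, 0.2, 0.2]
eef_pos: [683.7, 145.5, 48.1]
ft_force: [-10.0, -2.0, 6.3]
eef_pos: [684.1, 145.6, 47.6]
ft_force: [-19.3, -2.6, 13.9]
```

The basket reached its stop at TCP x of about 684 (predicted 685), with reaction force rising. Next: retreat, straighten the tool, go over the door and come down on its left side.

```bash
python3 -m crank '[[[-0.2,0,0.01],[0,0,0],1],[[-0.5,0,0.01],[0,0,0],1],[[-0.9,0,0.01],[0,0,0],1],[[-0.95,0,0.2],[0,0,0],1],[[-0.95,0,0.5],[0,0,0],1]]' | grep -E 'eef|ft' && python3 -m crank '[[[0,0,0.4],[0,0.04,0],1],[[0,0,0.8],[0,0.08,0],1],[[0,0,1],[0,0.12,0],1],[[0,0,1],[0,0.155,0],1],[[0,0,1],[0,0.16,0],1]]'
python3 - <<'E'
from h import *
s=env.get_state();print(s['joints'])
a=env.read_camera('top')[:,:,::-1].copy();cv2.imwrite('pics/top6.png',a)
sc=env.read_camera('scene')[:,:,::-1].copy();cv2.imwrite('pics/scene6.png',sc)
cv2.imwrite('pics/mix2.png',np.hstack([cv2.resize(sc[110:370,270:530],(400,400)),cv2.resize(a[30:290,40:300],(400,400))]))
E
```

```text
eef_pos: [570.7, 145.0, 106.9]
ft_force: [0.5, -0.8, 0.5]
clock: 43.3
eef_pos: [575.9, 149.4, 237.0]
orientation: [-178.6, 0.9, 179.9]
ft_force: [0.7, 0.3, -0.3]
opening: 0.005
finger_force: 0.0
[ 14.06783692  25.5550269  -47.17943061  97.56454625  22.10423813
  66.0135103   50.38167221]
```

View pics/mix2.png

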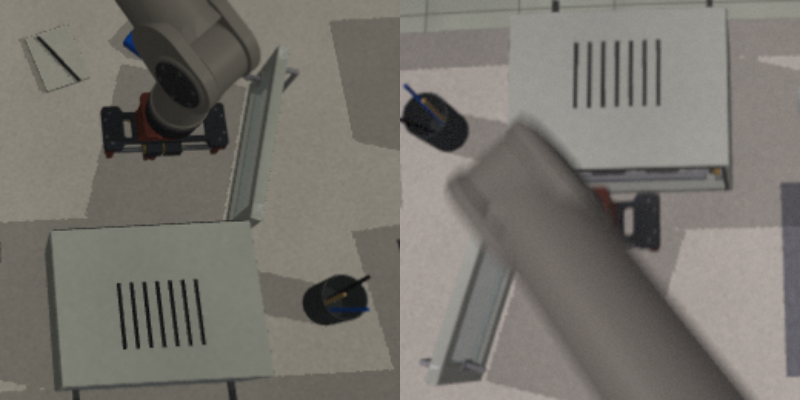

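The basket has gone fully inside the cabinet opening. The door stands open at the left (scene crop (255,130)), with the pushing side clear.

```bash
python3 -m crank '[[[-0.12,0.4,0],[0,0,0],1],[[-0.24,0.83,0],[0,0,0],1],[[-0.24,0.83,0],[0,0,0],1]]' | grep -E 'eef|ft' && python3 -m crank '[[[-0.12,0.4,0],[0,0,0],1],[[-0.24,0.83,0],[0,0,0],1],[[-0.24,0.83,0],[0,0,0],1]]' | grep -E 'eef|ft' && python3 -m crank '[[[-0.12,0.4,0],[0,0,0],1],[[-0.24,0.83,0],[0,0,0],1],[[-0.24,0.83,0],[0,0,0],1],[[-0.24,0.83,0],[0,0,0],1]]' | grep -E 'eef|ft' && python3 -m crank '[[[0,0,-0.3],[0,0,0],1],[[0,0,-0.6],[0,0,0],1],[[0,0,-0.9],[0,0,0],1],[[0,0,-0.9],[0,0,0],1]]'
python3 - <<'E'
from h import *
s=env.get_state();print(s['joints'])
E
```

```text
eef_pos: [541.0, 252.8, 228.8]
ft_force: [-0.7, 0.9, -0.0]
eef_pos: [511.5, 351.9, 228.9]
ft_force: [0.5, 1.0, -0.7]
eef_pos: [486.0, 445.5, 228.1]
ft_force: [-0.3, -0.7, 0.8]
clock: 44.8
eef_pos: [487.2, 438.7, 115.5]
orientation: [-177.8, 0.4, 179.6]
ft_force: [-0.8, -1.5, -0.9]
opening: 0.005
finger_force: 0.0
[-18.68050123  39.464563   -43.74763136  93.80539469  31.87510745
  61.41576645  16.9930447 ]
```

```bash
python3 -m crank '[[[-0.05,-0.13,0.05],[0,0,0],1],[[-0.1,-0.26,0.06],[0,0,0],1],[[-0.14,-0.38,0.06],[0,0,0],1],[[-0.18,-0.5,0.06],[0,0,0],1],[[-0.21,-0.62,0.06],[0,0,0],1]]' | grep -E 'eef|ft' && python3 -m crank '[[[-0.04,-0.15,0],[0,0,0],1],[[-0.08,-0.3,0],[0,0,0],1],[[-0.11,-0.45,0],[0,0,0],1],[[-0.11,-0.6,0],[0,0,0],1],[[-0.11,-0.74,0],[0,0,0],1]]' | grep -E 'eef|ft' && python3 -m crank '[[[0.02,-0.15,0],[0,0,0],1],[[0.05,-0.3,0],[0,0,0],1],[[0.12,-0.45,0],[0,0,0],1],[[0.19,-0.6,0],[0,0,0],1],[[0.26,-0.75,0],[0,0,0],1]]' | grep -E 'eef|ft'
python3 - <<'E'
from h import *
s=env.get_state();print(s['joints'],s['orientation'])
E
```

```text
eef_pos: [463.3, 369.3, 130.0]
ft_force: [-0.2, 1.2, 0.6]
eef_pos: [450.2, 279.9, 129.3]
ft_force: [0.1, 1.0, -0.4]
eef_pos: [481.3, 190.0, 129.2]
ft_force: [1.0, 1.3, 0.8]
[  8.36531863  26.40780353 -47.3539212  113.17180529  27.00667448
  51.95781914  36.18844541] [-178.2376673     0.74094833  179.63310198]
```

```bash
python3 -m crank '[[[0.08,-0.11,-0.03],[0,0,0],1],[[0.16,-0.22,-0.05],[0,0,0],1],[[0.24,-0.33,-0.05],[0,0,0],1],[[0.32,-0.42,-0.05],[0,0,0],1],[[0.38,-0.48,-0.05],[0,0,0],1]]' | grep -E 'eef|ft' && python3 -m crank '[[[0.1,-0.08,0],[0,0,0],1],[[0.2,-0.15,0],[0,0,0],1],[[0.3,-0.22,0],[0,0,0],1],[[0.4,-0.28,0],[0,0,0],1],[[0.48,-0.33,0],[0,0,0],1]]' | grep -E 'eef|ft'
python3 - <<'E'
from h import *
a=env.read_camera('top')[:,:,::-1].copy();cv2.imwrite('pics/top7.png',a)
g=a.min(2)
# is the old door place (top edge) now desk?
b=cv2.imread('pics/top0.png')
for p in [(85,215),(70,260),(100,170)]: print(p,b[p[1],p[0]],a[p[1],p[0]])
E
```

```text
eef_pos: [527.1, 132.2, 121.9]
ft_force: [0.2, 0.3, 0.9]
eef_pos: [585.0, 93.1, 121.9]
ft_force: [0.1, 0.6, -0.3]
(85, 215) [71 72 73] [149 155 163]
(70, 260) [83 85 84] [146 150 159]
(100, 170) [70 71 71] [148 154 161]
```

The door has left its old place (those pixels now show desk). Now the final push in small steps.

```bash
python3 -m crank '[[[0.08,-0.04,0],[0,0,0],1],[[0.16,-0.08,0],[0,0,0],1],[[0.24,-0.11,0],[0,0,0],1],[[0.32,-0.14,0],[0,0,0],1],[[0.38,-0.15,0],[0,0,0],1]]' | grep -E 'eef|ft' && for i in 1; do python3 -m crank '[[[0.03,0,0],[0,0,0],1],[[0.06,0,0],[0,0,0],1],[[0.08,0,0],[0,0,0],1]]' | grep -E 'eef|ft'; done && python3 -m crank '[[[0.02,0,0],[0,0,0],1],[[0.04,0,0],[0,0,0],1],[[0.04,0,0],[0,0,0],1]]' | grep -E 'eef|ft'
```

```text
eef_pos: [630.0, 75.2, 121.9]
ft_force: [-13.0, 0.3, 7.5]
eef_pos: [636.3, 74.8, 121.2]
ft_force: [-9.1, -3.0, 3.8]
eef_pos: [644.5, 75.9, 122.0]
ft_force: [0.2, 0.0, -0.0]
```

```bash
python3 -m crank '[[[0.02,0,0],[0,0,0],1],[[0.03,0,0],[0,0,0],1],[[0.03,0,0],[0,0,0],1]]' | grep -E 'eef|ft'; python3 -m crank '[[[0.02,0,0],[0,0,0],1],[[0.04,0,0],[0,0,0],1],[[0.04,0,0],[0,0,0],1]]' | grep -E 'eef|ft'
```

```text
eef_pos: [645.5, 76.3, 122.0]
ft_force: [-6.9, -1.0, 6.4]
eef_pos: [645.4, 76.2, 121.9]
ft_force: [-27.0, -4.2, 18.1]
```

The door snapped past the catch and now meets a hard stop. Next: retreat and check it stays shut.

```bash
python3 -m crank '[[[-0.1,0,0],[0,0,0],1],[[-0.3,0,0],[0,0,0],1],[[-0.6,0,0],[0,0,0],1],[[-0.9,0,0],[0,0,0],1],[[-0.9,0,0.3],[0,0,0],1]]' | grep -E 'eef|ft'; python3 -m crank '[[[-0.2,-0.4,0.3],[0,0,0],1],[[-0.3,-0.8,0.6],[0,0,0],1],[[-0.4,-1,0.9],[0,0,0],1],[[-0.4,-1,0.9],[0,0,0],1],[[-0.4,-1,0.9],[0,0,0],1]]' | grep -E 'eef|clock';python3 -m crank '[[[0,-0.4,0],[0,0,0],1],[[0,-0.8,0],[0,0,0],1],[[0,-1,0],[0,0,0],1],[[0,-1,0],[0,0,0],1],[[0,-1,0],[0,0,0],1]]' | grep -E 'eef|clock'
python3 - <<'E'
from h import *
np.set_printoptions(suppress=True,precision=1)
a=env.read_camera('top')[:,:,::-1].copy();cv2.imwrite('pics/top8.png',a)
# predicted pixels of the door's outer top edge if shut (x=659) vs. open 0.07 rad
for ph in (0,0.07):
    for r in (60,150,230,280):
        d=np.array([-np.sin(ph),-np.cos(ph)]);n=np.array([-np.cos(ph),np.sin(ph)])
        p=np.array([681,301])+r*d+22*n; u=project('top',[*p,186])[0]
        c=int(round(u[0])); col=a[int(u[1])-14:int(u[1])+14,c].astype(int).min(1)
        print(ph,r,u,[int(v) for v in col] if ph==0 else '')
s=env.read_camera('scene')[:,:,::-1];cv2.imwrite('pics/scene8.png',s)
E
```

```text
eef_pos: [534.8, 74.6, 152.9]
ft_force: [1.7, -0.6, 0.8]
clock: 50.05
eef_pos: [497.5, -46.2, 268.4]
clock: 50.55
eef_pos: [496.5, -162.6, 265.0]
0 60 [135.9 149.8] [135, 127, 135, 134, 125, 98, 79, 120, 130, 133, 133, 133, 133, 134, 127, 108, 82, 69, 81, 74, 72, 74, 73, 69, 66, 67, 70, 73]
0 150 [177.1 148.5] [128, 128, 130, 129, 118, 94, 85, 113, 133, 130, 134, 131, 132, 132, 127, 102, 83, 84, 86, 91, 83, 88, 93, 95, 95, 97, 102, 107]
0 230 [213.9 147.4] [133, 131, 134, 131, 120, 95, 82, 110, 127, 133, 129, 129, 131, 131, 126, 99, 77, 82, 90, 91, 87, 84, 93, 90, 98, 96, 102, 100]
0 280 [237.1 146.8] [133, 131, 129, 130, 126, 106, 80, 102, 122, 127, 132, 130, 128, 128, 127, 113, 90, 79, 88, 94, 87, 83, 91, 97, 95, 99, 100, 106]
0.07 60 [135.2 151.7] 
0.07 150 [176.2 153.3] 
0.07 230 [213.  154.7] 
0.07 280 [236.2 155.7]
```

The door's top edge lies on the shut line at all four radii, with a constant thin gap, so it is caught and the arm is clear. Handing in.

Run:
```python
from station import env
print(env.close_job())
```

```text
the job is handed in; nothing more can be done
None
```

I handed the job in at about 51 s: both handsets, the sheet and both pens are flat in the basket, the basket is home, and the door checked shut on its catch; I never went near the stapler or mouse, but took no final picture of them or of the load once the door was shut.

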